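# Home the cross-slide stage with the tapered pin, then lock it

### The arm

A 6-joint arm with a two-finger parallel gripper is mounted at the origin on a cart in front of the work surface, level with it; the furniture and walls round the work are solid. World frame = base frame: x ahead of the robot, y to its left, z up, the work surface at z = 0. Lengths are in m, angles in rad, forces in N, time in s.
With the tool pointing down it reaches from about 0.325 to 0.9 m from the base axis. Payload 6.1 kg.
Tool frame: the origin (TCP) lies on the centre line of the jaws, within the pads' length; the fingertips stand 8 mm ahead of it and the grasp point (between the pads) lies 11 mm behind it; z points along the fingers, y is the line along which they close (so a half turn about z gives the same grasp; the last joint's range is limited). The gripper opens to 85 mm and grips with 20 to 120 N. Pads are 22 mm wide; open, the fingers measure 114 mm over their backs; the gripper's body (76 mm by 85 mm) begins 54 mm behind the grasp point. The pads swing forward as they close: fully open they stand 13 mm farther back than shut.
Start: joints at [1.221, 0.22, 1.526, -0, 1.395, -0.126], TCP at [0.139, 0.609, 0.239] pointing down, gripper open.
Joint ranges: [-2.98, 2.98], [-0.91, 2.08], [0.09, 2.57], [-1.24, 4.39], [0.2, 2.65], [-2.68, 2.68]. Speed limits (rad/s): [2.57, 2.57, 3.01, 3.14, 3.14, 3.14].

### API

Orientations are given as a rotation vector (axis times angle).
In Python, from cell import bot gives the robot as it stands.
- The arm moves only by the tool drive_tool, never from a script. Its argument "commands" is a list of rows, each an object with "delta_rot": the turn, a rotation vector about the tool's x, y, z in rad, a list of three; "slide": the shift along the tool's x, y, z in m, a list of three; "jaw": the finger opening in m, from 0 to 0.0854. A call has 1 to 12 rows; each row shifts and turns the commanded pose from where the row before left it, along the tool's axes as they then stand; what a row does not reach is not made up. A row lasts 1/10 s, in which the tool goes at most 50 mm and 8.59 degrees, less where a joint would pass 70% of its speed; a pose out of reach is approached as far as the arm can. A call with a gripper value outside its range is refused whole. The fingers move at their own pace and stop on an object; "force" is the grip in N (left out, the last holds). Time passes only in rows, so rows that do not move let the fingers close. It gives the time, the measured TCP pose, the force, the opening and the grip force at its end, in the units of the state.
- bot.state(): the state, without advancing time (a new reading comes with each control period).
- bot.read_camera(name): name is "side" or "top" or "wrist"; returns a dict with "img" (400x640x3 uint8, red, green, blue), "vertical_fov" (degrees; the focal length in pixels is half the picture's height over the tangent of half this angle, whatever the lens; pixels are square), "cx", "cy" (the principal point, pixels), "R" (3x3) and "t" (3): a world point X has camera coordinates R X + t. Camera axes: x right, y down, z forward; pixel columns grow to the right and rows downward; lengths in m; the calibration is good to about 2 mm. A picture is of the moment at which its call begins. There is no depth.
- bot.finish_job(): hands the job in; it is judged then, once.
The state is a dict: "time": time; "joints": joint angles; "dq": joint speeds; "tau": joint torques, N m; "tcp_pos": TCP position; "ee_rot": TCP orientation; "force": force on the tool from outside, world axes, zero at the start; "torque": the same for the moment, N m; "opening": opening from 0.0 (shut) to 1.0 (fully open); "grasp_force": force on a finger pad.
Only numpy, scipy, OpenCV 4.12 (cv2) and the standard library are available. Lean on these libraries where they do the work, as an engineer would, in place of code of your own. Each camera call takes 0.05 s, during which the arm holds its last target. There are 200 camera calls.

### The job

Home the cross-slide stage: take the tapered pin (not the straight one) out of the stand and drive it down through the stage's three stacked holes until its collar sits on the upper carriage, so that the holes are pulled into line; leave it in. Only then swing the hinged guard cover open so that it stays open, and turn the lock knob beneath it clockwise to its stop. Leave the straight pin in the stand, the cover open and the jar, tin and dish where they are.

Things in the scene. Friction and masses are not known exactly. Their poses are not given: they have to be found in the camera images.
- stage: Whole fixture, fixed: foot plate 170 x 310 x 10 mm (x, y, z); at its +y end the cross-slide stage (grey base block 120 x 120 mm centred at 0, 80, top z = 72 mm; two 12 mm carriages on it, tops at z = 84 and 96 mm); at its -y end the lock housing (110 x 100 mm, top z = 50 mm) with a knob under a grey cover. Origin: centre of the underside; x away from the robot at yaw 0, z up.
- base_hole (a point): Centre of the mouth of the fixed vertical hole in the grey base block (stage frame 0, 80, 72 mm). Hole 28 mm across, 62 mm deep, mouth chamfered 2 mm. It is the line that the other two holes must be brought to.
- lower_hole (a point): Centre of the top of the 28 mm through hole in the lower carriage (12 mm thick, 115 x 102 mm, chamfer 2 mm).
- upper_hole (a point): Centre of the top of the 28 mm through hole in the upper carriage (12 mm thick, 96 x 106 mm, chamfer 2 mm), flush with the carriage's top face. The pin's collar must come to rest here.
- lower_carriage (a joint): Slide of the lower carriage (which carries the upper one) along the stage's x, in m; 0 = its hole is in line with the base hole; starts up to 6.5 mm off either way. Sliding friction about 3 N; it stays where it is left.
- upper_carriage (a joint): Slide of the upper carriage on the lower one along the stage's y, in m; 0 = holes in line; starts 3.5 to 6.5 mm off. Sliding friction about 3 N; it stays where it is left.
- taper_pin: Tapered pin, steel, 132 mm long, 0.22 kg, loose, hanging by its collar in either hole of the stand. Origin: middle of its tip, z up along the pin. Tip 8 mm across, widening evenly to 26 mm at z = 45 mm, then straight 26 mm; collar 38 mm across, z = 81 to 87 mm; round aluminium handle 30 mm across with two dark bands, z = 87 to 132 mm.
- taper_pin_collar (a point): On the tapered pin's axis, at the underside of its collar (pin z = 81 mm).
- taper_pin_grip (a point): On the tapered pin's axis, middle of the round handle (pin z = 112 mm): the point to grip.
- straight_pin: The straight pin, to be left alone: same length and collar, but its shank is 26 mm across down to a blunt end and its handle is square, 28 x 28 mm. Origin: middle of its lower end; its top is 143 mm above the worktop.
- pin_stand: Fixed open aluminium stand, 80 x 180 mm, holding both pins upright in two 30 mm holes 45 mm either side of its middle along its y axis; top at z = 92 mm. Origin: centre of its underside.
- guard_cover (a joint): Hinge of the grey guard cover in rad: 0 = shut, grows as its near edge is lifted; stop at 2.2. Light (0.1 kg) and lightly damped: below about 1.1 it falls shut, past about 1.25 it falls open to the stop by itself and stays.
- cover_hinge (a point): Middle of the cover's hinge line, which runs along the stage's y at the far edge of the lock housing (stage frame 58, -85, 52 mm).
- cover_lip (a point): Middle of the lip on the cover's near side: 22 mm wide (along the stage's y), 8 mm thick, 38 mm long, at right angles to the hinge. Shut, it is level, 134 mm nearer than the hinge line and 62 mm above the worktop (10 mm above the hinge), only the 10 mm foot plate below it. The cover's near wall begins 21 mm beyond this point and rises 38 mm above it.
- lock_knob (a joint): Turn of the lock knob in rad: grows clockwise seen from above; starts 0 to 0.25, stop (locked) at 1.3. It turns stiffly (0.12 N m) and stays where it is left. At 0 its bar grip lies along the stage's x.
- knob_grip (a point): On the knob's axis at the height to grip, 78 mm above the worktop; turns with the knob, x along the bar. Bar 60 x 16 mm, from 60 to 89 mm above the worktop, on a round hub 30 mm across; more than 25 mm free round it once the cover is open. The housing below tops out at 52 mm.
- lidded_jar: Jar 55 mm across, 72 mm tall with a lid, a bystander. Origin: centre of its underside.
- white_tin: Low round tin 58 mm across, 36 mm tall, a bystander. Origin: centre of its underside.
- petri_dish: Petri dish 61 mm across, 14 mm tall, a bystander. Origin: centre of its underside.
There are look-alikes about, which are no part of the job. Leave any green or purple look-alike of the taper_pin alone.

How it is judged:
By the outcome, as a careful person would: the job done as asked, in the order asked, and still so for the second after the job is handed in, with the robot touching nothing.
It also fails if it takes over 72 s, if anything falls off the work surface, if the arm or the gripper's body presses on something with over 40 N, if the wrist force passes 120 N, or if a joint passes its speed limit or range.

## Working session

There is one attempt and no reset: what is moved stays moved. The work goes in short steps, Python scripts to look and compute and a tool call to move; the robot and the scene stay as the last step left them, time stands still between calls to the robot, and variables do not carry over. Pictures are saved under pics/ and viewed, at most 10 in all, crops included, and the job is handed in when it is done.

Besides the shell and the picture viewer there is one more tool, called by a JSON object that holds its "fn" and its "kwargs". drive_tool: Moves the arm, as the interface text tells. Its arguments: {"type":"object","properties":{"commands":{"type":"array"},"force":{"type":"number"}},"required":["commands"]}

```bash
ls; mkdir -p pics
cat > h.py <<'E'
import numpy as np,cv2
from cell import bot
from scipy.spatial.transform import Rotation as Ro
def cam(n,save=None):
    c=bot.read_camera(n); c['f']=200/np.tan(np.radians(c['vertical_fov']/2))
    c['R']=np.array(c['R']);c['t']=np.array(c['t'])
    if save: cv2.imwrite('pics/'+save,c['img'][:,:,::-1])
    return c
def proj(c,X):
    p=c['R']@np.array(X)+c['t']; return p[:2]/p[2]*c['f']+[c['cx'],c['cy']]
def unproj(c,u,v,z):
    d=c['R'].T@np.array([(u-c['cx'])/c['f'],(v-c['cy'])/c['f'],1]); o=-c['R'].T@c['t']
    return o+d*(z-o[2])/d[2]
E
python3 - <<'E'
from h import *
a=cam('top','top1.png');b=cam('side','side1.png')
for c in(a,b):print(c['vertical_fov'],c['cx'],c['cy'],-c['R'].T@c['t'],c['R'][2])
print({k:np.round(v,3) for k,v in bot.state().items()})
E
```

```text
pics
49.03138053208117 323.3826944471794 199.18015839473043 [0.41453263 0.07997541 1.25503939] [ 0.12036197 -0.00965554 -0.99268311]
46.890507414470164 317.78580386005746 198.96315910120447 [0.46217806 1.07289501 1.007527  ] [ 0.06000338 -0.74660069 -0.66256094]
{'time': np.float64(0.1), 'joints': array([ 1.221,  0.221,  1.528,  0.   ,  1.395, -0.126]), 'dq': array([ 0.002, -0.   , -0.003, -0.   , -0.   ,  0.002]), 'tau': array([ 1.0000e-03, -4.9825e+01, -3.9054e+01, -0.0000e+00,  6.0000e-03,
       -0.0000e+00]), 'tcp_pos': array([0.139, 0.609, 0.238]), 'ee_rot': array([-3.510e-01, -3.122e+00,  3.000e-03]), 'force': array([-0.541, -0.366,  0.191]), 'torque': array([ 0.02 ,  0.034, -0.008]), 'grasp_force': np.float64(0.0), 'opening': np.float64(1.004)}
```

View pics/top1.png

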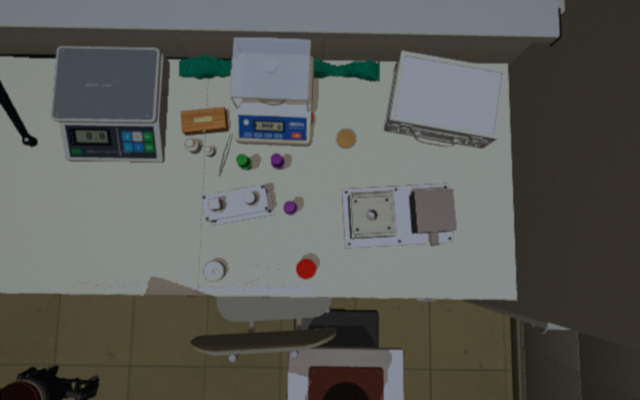

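View pics/side1.png

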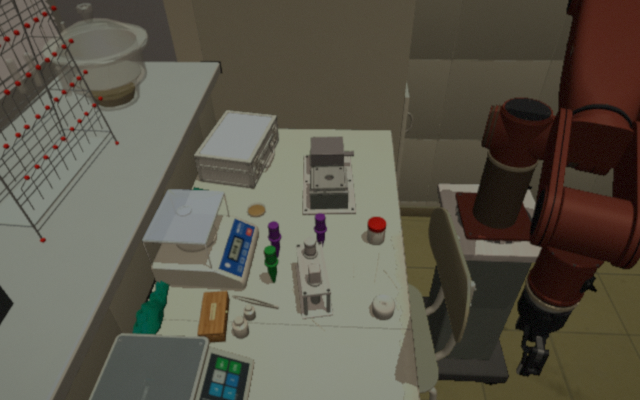

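The top view shows the stand at about (238,204) with pins at (215,204) and (251,198), and the stage at (398,215) with its hole at (372,214), cover at (433,210) and lip at (434,240). The look-alikes are purple at (290,208) and (277,160), and green at (243,162). The stand's two grey pins are the candidates, so I'll enlarge them.

Run:
```python
from h import *
a=cv2.imread('pics/top1.png');b=cv2.imread('pics/side1.png')
r=lambda i,x,y,w,h,s:cv2.resize(i[y:y+h,x:x+w],None,fx=s,fy=s,interpolation=cv2.INTER_CUBIC)
o=np.zeros((600,800,3),np.uint8)
o[:300,:400]=r(a,195,170,80,60,5);o[:300,400:]=r(b,275,230,80,60,5)
o[300:,:]=0;s=r(a,335,178,125,75,4);o[300:600,:500]=s
s=r(b,290,285,60,60,5);o[300:600,500:800]=s
cv2.imwrite('pics/c1.png',o)
```

```text
(no output)
```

View pics/c1.png

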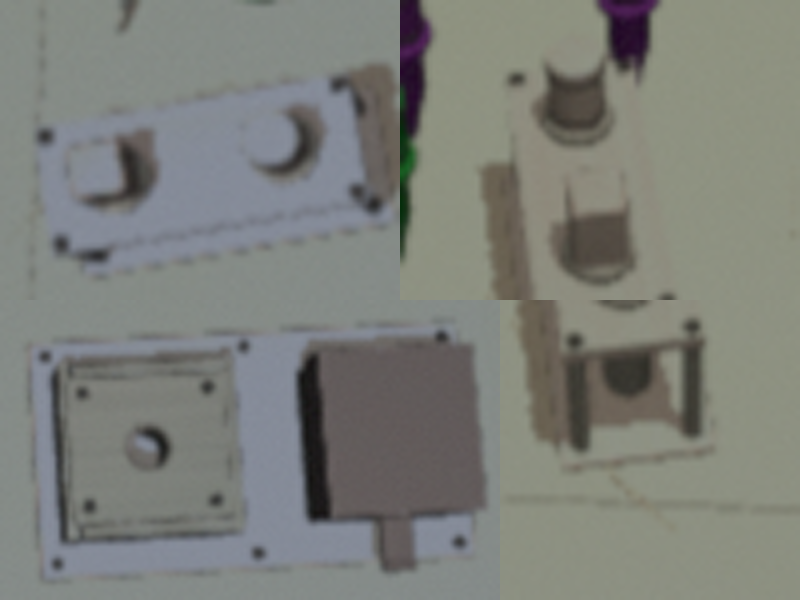

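The right-hand pin at (249,198) has a round handle, so it is the tapered pin. The left one at (214,204) is square-handled, so it is the straight pin. The purple and green ones are decoys. Now for positions.

Run:
```python
from h import *
a=cam('top');b=cam('side')
print('pin top',unproj(a,249.4,198,.143),'side',unproj(b,275+577/5,230+58/5,.143))
print('sq top',unproj(a,195+95/5,170+165/5,.143),'side',unproj(b,275+597/5-80,230+190/5,.143))
U=lambda u,v,z:unproj(a,335+u/4,178+(v-300)/4,z)[:2]
c=[U(30,345,.01),U(455,322,.01),U(43,580,.01),U(477,555,.01)]
print('plate',np.round(c,4),np.mean(c,0))
for p,q in((1,0),(3,2),(2,0),(3,1)):print(c[q]-c[p],np.linalg.norm(c[q]-c[p]))
print('hole',U(147,447,.096),'lip',U(397,543,.066),'covertop',U(322,347,.104),U(475,347,.104),U(330,520,.104),U(484,508,.104))
print('wall top?', [U(*p,.096) for p in((83,393),(208,386),(90,507),(216,499))])
```

```text
pin top [0.54940793 0.25787077 0.143     ] side [0.34528789 0.25558131 0.143     ]
sq top [0.5351667  0.34731831 0.143     ] side [0.53322132 0.35069143 0.143     ]
plate [[ 0.5951  0.0134]
 [ 0.6167 -0.2928]
 [ 0.4277  0.0027]
 [ 0.4498 -0.3051]] [ 0.52230172 -0.14542251]
[-0.02167385  0.30619124] 0.3069573805567066
[-0.02210513  0.3077715 ] 0.30856430968112103
[0.16740484 0.01072445] 0.16774801100929104
[0.16697357 0.01230471] 0.16742633581258912
hole [ 0.51547362 -0.06027841] lip [ 0.45547089 -0.23354518] covertop [ 0.58321464 -0.17563528] [ 0.58485658 -0.27762665] [ 0.46856021 -0.17965479] [ 0.47795779 -0.28127751]
wall top? [array([ 0.55087911, -0.01757313]), array([ 0.55689444, -0.1009463 ]), array([ 0.47513166, -0.02262398]), array([ 0.48167303, -0.10602046])]
```

{"fn": "drive_tool", "kwargs": {"commands": [{"delta_rot":[0,0,-0.147],"slide":[0,0,0],"jaw":0.085},{"delta_rot":[0,0,-0.147],"slide":[0,0,0],"jaw":0.075},{"delta_rot":[0,0,0],"slide":[-0.032,-0.032,0],"jaw":0.07},{"delta_rot":[0,0,0],"slide":[-0.032,-0.032,0],"jaw":0.07},{"delta_rot":[0,0,0],"slide":[-0.032,-0.032,0],"jaw":0.07},{"delta_rot":[0,0,0],"slide":[-0.032,-0.032,0],"jaw":0.07},{"delta_rot":[0,0,0],"slide":[-0.032,-0.032,0],"jaw":0.07},{"delta_rot":[0,0,0],"slide":[-0.032,-0.032,0],"jaw":0.07},{"delta_rot":[0,0,0],"slide":[-0.032,-0.032,0],"jaw":0.07},{"delta_rot":[0,0,0],"slide":[-0.032,-0.032,0],"jaw":0.07},{"delta_rot":[0,0,0],"slide":[-0.032,-0.032,0],"jaw":0.07},{"delta_rot":[0,0,0],"slide":[-0.032,-0.032,0],"jaw":0.07}], "force": 60}}

```text
time: 1.4
tcp_pos: [0.4815, 0.3112, 0.2393]
ee_rot: [-0.11, 3.14, 0.0]
force: [0.3, -0.2, 0.5]
opening: 0.821
grasp_force: 0.0
```

{"fn": "drive_tool", "kwargs": {"commands": [{"delta_rot":[0,0,0],"slide":[-0.032,-0.03,0],"jaw":0.07},{"delta_rot":[0,0,0],"slide":[-0.032,-0.029,0],"jaw":0.07},{"delta_rot":[0,0,0],"slide":[0,0,0],"jaw":0.07},{"delta_rot":[0,0,0],"slide":[0,0,0],"jaw":0.07}]}}

```text
time: 1.8
tcp_pos: [0.5486, 0.2574, 0.2387]
ee_rot: [0.107, -3.139, -0.0]
force: [-0.6, 0.9, 0.1]
opening: 0.818
grasp_force: 0.0
```

```bash
cat >> h.py <<'E'
def off(p):
    s=bot.state(); R=Ro.from_rotvec(s['ee_rot']).as_matrix()
    return np.round(R.T@(np.array(p)-s['tcp_pos']),4)
def st():
    s=bot.state(); R=Ro.from_rotvec(s['ee_rot']).as_matrix()
    print(round(float(s['time']),2),np.round(s['tcp_pos'],4),'ty',np.round(R[:,1],3),'tz',np.round(R[:,2],3),'F',np.round(s['force'],1),'M',np.round(s['torque'],2),'op',round(float(s['opening'])*85.4,1),'g',round(float(s['grasp_force']),1),'q',np.round(s['joints'],2))
E
python3 - <<'E'
from h import *
st();c=cam('wrist','w1.png');print(off([.5494,.258,.112]),proj(c,[.5494,.258,.143]),proj(c,bot.state()['tcp_pos']),-c['R'].T@c['t'])
E
```

```text
1.8 [0.5486 0.2574 0.2387] ty [-0.068  0.998  0.   ] tz [-0.001 -0.    -1.   ] F [-0.6  0.9  0.1] M [-0.01  0.04  0.03] op 69.9 g 0.0 q [ 0.31  0.18  1.58  0.    1.39 -1.33]
[-0.0016 -0.0004  0.1268] [317.94442981 207.82749763] [318.54488753 260.66332146] [0.47508028 0.25319415 0.37365916]
```

View pics/w1.png

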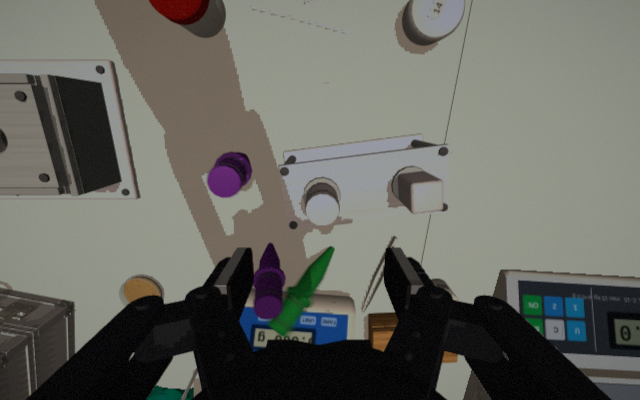

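The wrist view shows the round handle's top at (322,209) with nothing between the fingers. The square pin is to the right at (425,195) and a purple decoy is at (228,178).

Run:
```python
from h import *
c=cam('wrist');p=unproj(c,322,208.5,.143);print(p);p[2]=.112;print(off(p))
```

```text
[0.54907948 0.26236964 0.143     ]
[-0.0019  0.0034  0.127 ]
```

{"fn": "drive_tool", "kwargs": {"commands": [{"delta_rot":[0,0,0],"slide":[-0.002,0.003,0.03],"jaw":0.07},{"delta_rot":[0,0,0],"slide":[0,0,0.03],"jaw":0.07},{"delta_rot":[0,0,0],"slide":[0,0,0.03],"jaw":0.07},{"delta_rot":[0,0,0],"slide":[0,0,0.025],"jaw":0.07},{"delta_rot":[0,0,0],"slide":[0,0,0.012],"jaw":0.07},{"delta_rot":[0,0,0],"slide":[0,0,0],"jaw":0.02},{"delta_rot":[0,0,0],"slide":[0,0,0],"jaw":0.02},{"delta_rot":[0,0,0],"slide":[0,0,0],"jaw":0.02},{"delta_rot":[0,0,0],"slide":[0,0,0],"jaw":0.02},{"delta_rot":[0,0,0],"slide":[0,0,0],"jaw":0.02}], "force": 80}}

```text
time: 2.9
tcp_pos: [0.5515, 0.262, 0.1147]
ee_rot: [-0.11, 3.136, 0.002]
force: [-2.1, -0.0, 6.5]
opening: 0.331
grasp_force: 78.8
```

{"fn": "drive_tool", "kwargs": {"commands": [{"delta_rot":[0,0,0],"slide":[0,0,-0.02],"jaw":0.02},{"delta_rot":[0,0,0],"slide":[0,0,-0.03],"jaw":0.02},{"delta_rot":[0,0,0],"slide":[0,0,-0.03],"jaw":0.02},{"delta_rot":[0,0,0],"slide":[0,0,-0.03],"jaw":0.02},{"delta_rot":[0,0,0],"slide":[0,0,-0.03],"jaw":0.02},{"delta_rot":[0,0,0],"slide":[0,0,-0.02],"jaw":0.02},{"delta_rot":[0,0,0],"slide":[0,0,0],"jaw":0.02}]}}

```text
time: 3.6
tcp_pos: [0.5519, 0.2619, 0.2765]
ee_rot: [-0.11, 3.133, 0.003]
force: [0.8, -0.1, -2.1]
opening: 0.332
grasp_force: 79.2
```

Run:
```python
from h import *
st();print(off([.516,-.0657,.27]))
```

```text
3.6 [0.5519 0.2619 0.2765] ty [-0.07   0.998  0.002] tz [ 0.007  0.002 -1.   ] F [ 0.8 -0.1 -2.1] M [-0.02 -0.04  0.03] op 28.3 g 79.2 q [ 0.31  0.16  1.53  0.    1.45 -1.33]
[ 0.0588 -0.3243  0.0056]
```

{"fn": "drive_tool", "kwargs": {"commands": [{"delta_rot":[0,0,0],"slide":[0.004,-0.03,0],"jaw":0.02},{"delta_rot":[0,0,0],"slide":[0.008,-0.04,0],"jaw":0.02},{"delta_rot":[0,0,0],"slide":[0.008,-0.04,0],"jaw":0.02},{"delta_rot":[0,0,0],"slide":[0.008,-0.04,0],"jaw":0.02},{"delta_rot":[0,0,0],"slide":[0.008,-0.04,0],"jaw":0.02},{"delta_rot":[0,0,0],"slide":[0.008,-0.04,0],"jaw":0.02},{"delta_rot":[0,0,0],"slide":[0.008,-0.03,0],"jaw":0.02},{"delta_rot":[0,0,0],"slide":[0.007,-0.02,0],"jaw":0.02},{"delta_rot":[0,0,0],"slide":[0,0,0],"jaw":0.02}]}}

```text
time: 4.5
tcp_pos: [0.5096, -0.0244, 0.2704]
ee_rot: [0.104, -3.137, 0.001]
force: [-0.4, 0.4, -3.0]
opening: 0.335
grasp_force: 79.8
```

Run:
```python
from h import *
st();c=cam('wrist','w2.png');print(off([.516,-.0657,.27]),proj(c,[.516,-.0657,.072]),proj(c,[.5155,-.0603,.096]))
```

```text
4.5 [ 0.5096 -0.0244  0.2704] ty [-0.067  0.998 -0.   ] tz [-0.003 -0.    -1.   ] F [-0.4  0.4 -3. ] M [-0.03 -0.01  0.03] op 28.6 g 79.8 q [-0.2  -0.07  1.78 -0.    1.44 -1.84]
[-0.0031 -0.043   0.0006] [283.17266802 184.13777639] [285.45310166 188.83066232]
```

View pics/w2.png

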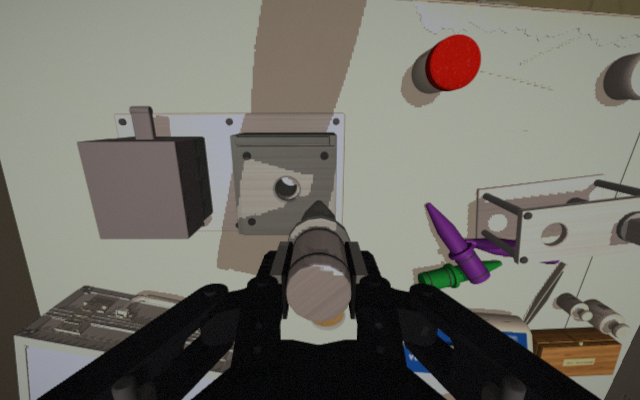

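The wrist view shows the pin in the grip with its tip at (318,205), the upper hole at (288,187), and the near plate corners at (343,113) and (115,113). The stage cover is shut.

Run:
```python
from h import *
c=cam('wrist')
i=c['img'];cv2.imwrite('pics/c2.png',cv2.resize(i[95:265,65:355][:,:,::-1],None,fx=2.75,fy=2.75,interpolation=cv2.INTER_CUBIC))
A=unproj(c,343.5,113,.01);B=unproj(c,115,113.5,.01);print(A,B,np.linalg.norm(A-B));y=(A-B)/np.linalg.norm(A-B);x=np.array([y[1],-y[0],0])
C=(A+B)/2+.085*x;print('yaw',np.arctan2(-y[0],y[0]*0+y[1]),'C',C,'base',C+.08*y,'uh',unproj(c,288,187,.096))
```

```text
[0.42898804 0.00623131 0.01      ] [ 0.45002049 -0.29739329  0.01      ] 0.30435219983370987
yaw 0.0691607608571064 C [ 0.52430106 -0.13970701  0.01      ] base [ 0.51877261 -0.05989826  0.01      ] uh [ 0.51376443 -0.05593897  0.096     ]
```

View pics/c2.png

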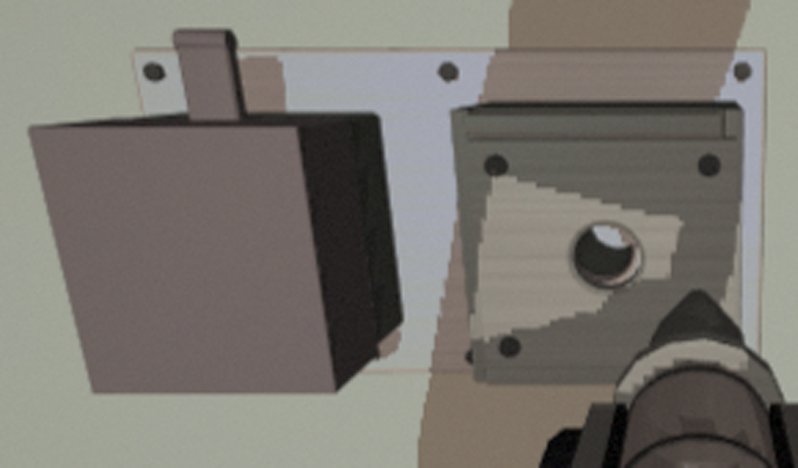

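Run:
```python
from h import *
c=cam('wrist');s=bot.state();t=s['tcp_pos'];print(t,proj(c,t-[0,0,.1037]),unproj(c,318.5,200.5,t[2]-.1037),-c['R'].T@c['t'],c['f'])
a=cam('top');print(unproj(a,*proj(a,t),t[2]))
cv2.imwrite('pics/t2.png',cv2.resize(a['img'][150:260,310:470][:,:,::-1],None,fx=5,fy=5,interpolation=cv2.INTER_CUBIC))
```

```text
[ 0.51051939 -0.02156613  0.27117847] [317.89228357 204.57751647] [ 0.5067448  -0.0212882   0.16747847] [ 0.43684638 -0.02655517  0.40588555] 283.07564102058564
[ 0.51051939 -0.02156613  0.27117847]
```

Run:
```python
from h import *
c=cam('wrist','w3.png');t=bot.state()['tcp_pos'];print(t)
for z,r in((.132,.015),(.087,.019),(.081,.019),(.045,.013)):
  P=[proj(c,t+[r*np.cos(a),r*np.sin(a),z-.1037]) for a in np.arange(0,6.3,.1)];print(z,np.round(np.min(P,0),1),np.round(np.max(P,0),1))
i=c['img'][185:345,250:390][:,:,::-1];cv2.imwrite('pics/c3.png',cv2.resize(i,None,fx=3.75,fy=3.75,interpolation=cv2.INTER_CUBIC))
```

```text
[ 0.51083858 -0.02110415  0.27170292]
0.132 [282.5 263.3] [351.4 322.8]
0.087 [284.9 217.7] [349.6 276.7]
0.081 [286.  214.3] [348.5 271.5]
0.045 [299.6 205.6] [335.2 239. ]
```

View pics/c3.png

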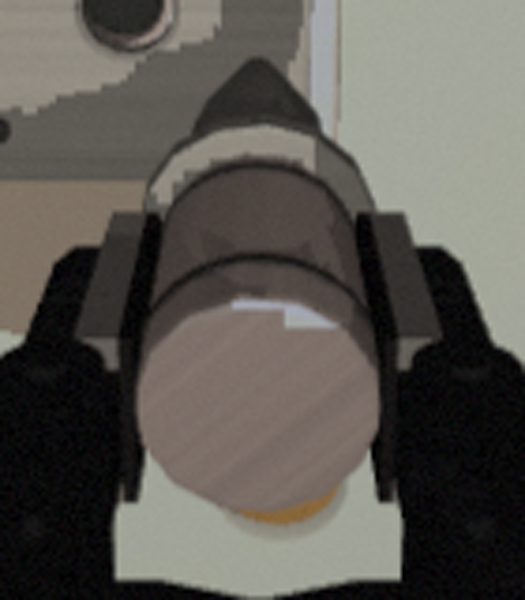

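View pics/t2.png

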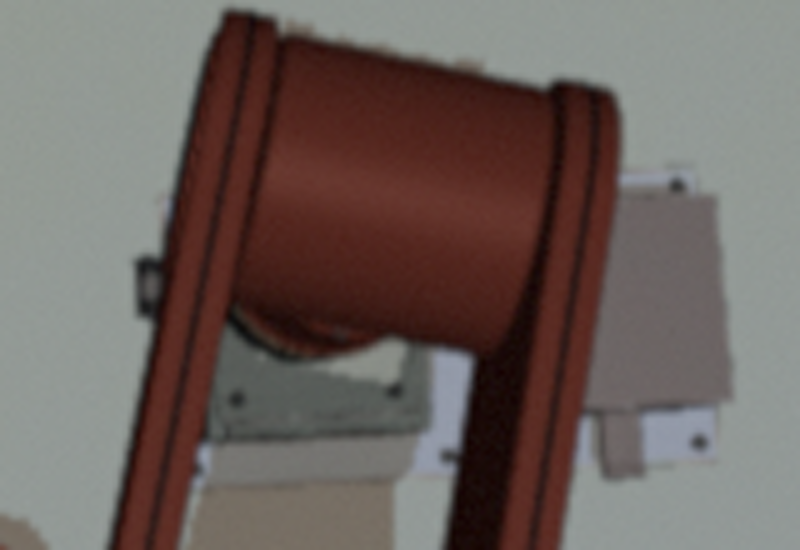

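The pin hangs straight: its handle top and tip fall where the TCP predicts. I put the base hole at about (0.5175, -0.062) and will move over it and descend.

{"fn": "drive_tool", "kwargs": {"commands": [{"delta_rot":[0,0,0],"slide":[-0.002,-0.021,0],"jaw":0.02},{"delta_rot":[0,0,0],"slide":[-0.002,-0.02,0],"jaw":0.02},{"delta_rot":[0,0,0],"slide":[0,0,0.02],"jaw":0.02},{"delta_rot":[0,0,0],"slide":[0,0,0.03],"jaw":0.02},{"delta_rot":[0,0,0],"slide":[0,0,0.02],"jaw":0.02},{"delta_rot":[0,0,0],"slide":[0,0,0.01],"jaw":0.02},{"delta_rot":[0,0,0],"slide":[0,0,0.01],"jaw":0.02},{"delta_rot":[0,0,0],"slide":[0,0,0],"jaw":0.02}]}}

```text
time: 5.55
tcp_pos: [0.5174, -0.0621, 0.1814]
ee_rot: [0.111, -3.138, -0.001]
force: [-0.6, -0.0, -1.3]
opening: 0.331
grasp_force: 79.9
```

Run:
```python
from h import *
st();print(off([.5175,-.062,.1187]))
```

```text
5.55 [ 0.5174 -0.0621  0.1814] ty [-0.071  0.997  0.001] tz [-0.002  0.    -1.   ] F [-0.6 -0.  -1.3] M [0.01 0.   0.02] op 28.3 g 79.9 q [-0.27  0.02  1.85  0.    1.27 -1.91]
[-0.0002  0.      0.0627]
```

{"fn": "drive_tool", "kwargs": {"commands": [{"delta_rot":[0,0,0],"slide":[0,0,0.006],"jaw":0.02},{"delta_rot":[0,0,0],"slide":[0,0,0.006],"jaw":0.02},{"delta_rot":[0,0,0],"slide":[0,0,0.006],"jaw":0.02},{"delta_rot":[0,0,0],"slide":[0,0,0.006],"jaw":0.02},{"delta_rot":[0,0,0],"slide":[0,0,0.006],"jaw":0.02},{"delta_rot":[0,0,0],"slide":[0,0,0],"jaw":0.02}]}}

```text
time: 6.15
tcp_pos: [0.5169, -0.0622, 0.1509]
ee_rot: [0.11, -3.138, -0.002]
force: [-1.7, 3.1, -4.3]
opening: 0.331
grasp_force: 79.7
```

Run:
```python
from h import *
st()
```

```text
6.15 [ 0.5169 -0.0622  0.1509] ty [-0.07   0.998  0.001] tz [-0.002  0.001 -1.   ] F [-1.7  3.1 -4.3] M [0.53 0.26 0.05] op 28.2 g 79.7 q [-0.27  0.06  1.88  0.    1.21 -1.91]
```

{"fn": "drive_tool", "kwargs": {"commands": [{"delta_rot":[0,0,0],"slide":[0,0,0.005],"jaw":0.02},{"delta_rot":[0,0,0],"slide":[0,0,0.005],"jaw":0.02},{"delta_rot":[0,0,0],"slide":[0,0,0.004],"jaw":0.02},{"delta_rot":[0,0,0],"slide":[0,0,0.003],"jaw":0.02},{"delta_rot":[0,0,0],"slide":[0,0,0],"jaw":0.02}]}}

```text
time: 6.65
tcp_pos: [0.5176, -0.0629, 0.1347]
ee_rot: [0.11, -3.139, 0.001]
force: [-1.0, -0.3, -4.5]
opening: 0.331
grasp_force: 80.0
```

Run:
```python
from h import *
st()
```

```text
6.65 [ 0.5176 -0.0629  0.1347] ty [-0.07   0.998 -0.   ] tz [-0. -0. -1.] F [-1.  -0.3 -4.5] M [-0.03  0.32  0.03] op 28.3 g 80.0 q [-0.27  0.08  1.89 -0.    1.17 -1.91]
```

Forces are small, so I'll go on to the base mouth and down to the collar.

{"fn": "drive_tool", "kwargs": {"commands": [{"delta_rot":[0,0,0],"slide":[0,0,0.003],"jaw":0.02},{"delta_rot":[0,0,0],"slide":[0,0,0.003],"jaw":0.02},{"delta_rot":[0,0,0],"slide":[0,0,0.002],"jaw":0.02},{"delta_rot":[0,0,0],"slide":[0,0,0],"jaw":0.02}]}}

```text
time: 7.05
tcp_pos: [0.5179, -0.0629, 0.127]
ee_rot: [-0.11, 3.139, -0.001]
force: [-1.6, -0.2, -3.6]
opening: 0.331
grasp_force: 79.9
```

Run:
```python
from h import *
st()
```

```text
7.05 [ 0.5179 -0.0629  0.127 ] ty [-0.07   0.998 -0.   ] tz [ 0. -0. -1.] F [-1.6 -0.2 -3.6] M [-0.18  0.18 -0.02] op 28.3 g 79.9 q [-0.27  0.09  1.9  -0.    1.16 -1.91]
```

{"fn": "drive_tool", "kwargs": {"commands": [{"delta_rot":[0,0,0],"slide":[0,0,0.003],"jaw":0.02},{"delta_rot":[0,0,0],"slide":[0,0,0.003],"jaw":0.02},{"delta_rot":[0,0,0],"slide":[0,0,0.002],"jaw":0.02},{"delta_rot":[0,0,0],"slide":[0,0,0.001],"jaw":0.02},{"delta_rot":[0,0,0],"slide":[0,0,0],"jaw":0.02}]}}

```text
time: 7.55
tcp_pos: [0.5181, -0.0628, 0.1187]
ee_rot: [-0.11, 3.139, -0.001]
force: [-1.6, -0.0, 3.0]
opening: 0.331
grasp_force: 80.5
```

Run:
```python
from h import *
st()
```

```text
7.55 [ 0.5181 -0.0628  0.1187] ty [-0.07   0.998 -0.   ] tz [ 0.001 -0.    -1.   ] F [-1.6 -0.   3. ] M [-0.25  0.4  -0.01] op 28.3 g 80.5 q [-0.27  0.1   1.9  -0.    1.14 -1.91]
```

{"fn": "drive_tool", "kwargs": {"commands": [{"delta_rot":[0,0,0],"slide":[0,0,0.001],"jaw":0.02},{"delta_rot":[0,0,0],"slide":[0,0,0.001],"jaw":0.02},{"delta_rot":[0,0,0],"slide":[0,0,0],"jaw":0.02}]}}

```text
time: 7.85
tcp_pos: [0.5185, -0.0629, 0.1185]
ee_rot: [-0.111, 3.138, -0.001]
force: [-7.0, -0.3, 15.6]
opening: 0.332
grasp_force: 81.7
```

{"fn": "drive_tool", "kwargs": {"commands": [{"delta_rot":[0,0,0],"slide":[0,0,-0.001],"jaw":0.06},{"delta_rot":[0,0,0],"slide":[0,0,0],"jaw":0.06},{"delta_rot":[0,0,0],"slide":[0,0,0],"jaw":0.06},{"delta_rot":[0,0,0],"slide":[0,0,0],"jaw":0.06},{"delta_rot":[0,0,0],"slide":[0,0,-0.02],"jaw":0.06},{"delta_rot":[0,0,0],"slide":[0,0,-0.03],"jaw":0.06},{"delta_rot":[0,0,0],"slide":[0,0,-0.035],"jaw":0.06},{"delta_rot":[0,0,0],"slide":[0.02,-0.035,-0.01],"jaw":0.06},{"delta_rot":[0,0,0],"slide":[0.02,-0.04,0],"jaw":0.06},{"delta_rot":[0,0,0],"slide":[0.02,-0.035,0],"jaw":0.06},{"delta_rot":[0,0,0],"slide":[0,0,0],"jaw":0.06},{"delta_rot":[0,0,0],"slide":[0,0,0],"jaw":0.06}]}}

```text
time: 9.05
tcp_pos: [0.4654, -0.1771, 0.2121]
ee_rot: [-0.106, 3.14, 0.001]
force: [-1.1, -0.3, -0.0]
opening: 0.707
grasp_force: 0.0
```

Run:
```python
from h import *
st();c=cam('wrist','w4.png');L=np.array([.4537,-.2329,.062]);print(off(L-[0,0,.011]),'lip',proj(c,L+[0,0,.004]),'pincollar',proj(c,[.518,-.0628,.147]),proj(c,[.518,-.0628,.102]))
```

```text
9.05 [ 0.4654 -0.1771  0.2121] ty [-0.068  0.998  0.001] tz [ 0.     0.001 -1.   ] F [-1.1 -0.3 -0. ] M [0.03 0.01 0.06] op 60.4 g 0.0 q [-0.52 -0.07  1.88  0.    1.33 -2.16]
[ 0.0159 -0.0557  0.161 ] lip [263.02326541 176.96799285] pincollar [453.0028566  288.55931891] [431.76630066 261.47923124]
```

View pics/w4.png

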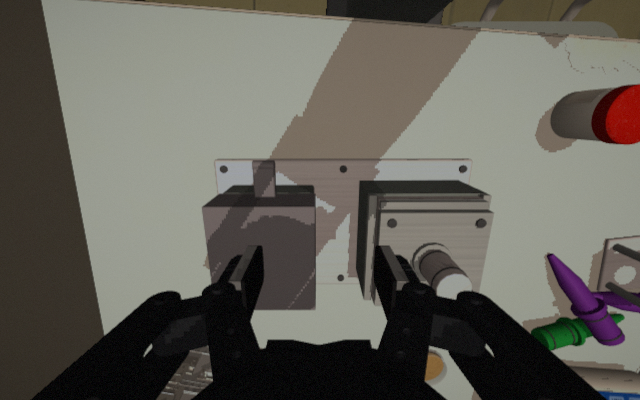

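The wrist view shows the pin seated with its collar on the upper carriage at (430,258). The lip runs (264,161)-(264,195), centred at (264,177) as predicted. I'll go and grip the lip.

{"fn": "drive_tool", "kwargs": {"commands": [{"delta_rot":[0,0,0],"slide":[0.008,-0.028,0],"jaw":0.06},{"delta_rot":[0,0,0],"slide":[0.008,-0.028,0],"jaw":0.06},{"delta_rot":[0,0,0],"slide":[0,0,0.03],"jaw":0.06},{"delta_rot":[0,0,0],"slide":[0,0,0.035],"jaw":0.06},{"delta_rot":[0,0,0],"slide":[0,0,0.035],"jaw":0.05},{"delta_rot":[0,0,0],"slide":[0,0,0.035],"jaw":0.05},{"delta_rot":[0,0,0],"slide":[0,0,0.026],"jaw":0.05},{"delta_rot":[0,0,0],"slide":[0,0,0],"jaw":0.01},{"delta_rot":[0,0,0],"slide":[0,0,0],"jaw":0.01},{"delta_rot":[0,0,0],"slide":[0,0,0],"jaw":0.01},{"delta_rot":[0,0,0],"slide":[0,0,0],"jaw":0.01},{"delta_rot":[0,0,0],"slide":[0,0,0],"jaw":0.01}], "force": 25}}

```text
time: 10.3
tcp_pos: [0.4538, -0.2337, 0.0523]
ee_rot: [-0.111, 3.139, -0.001]
force: [-3.8, -1.8, -1.3]
opening: 0.249
grasp_force: 29.8
```

Run:
```python
from h import *
st()
th=np.arange(0,1.46,.12)
x=-134*np.cos(th)+10*np.sin(th);z=134*np.sin(th)+10*np.cos(th)
print(np.c_[th[1:],np.diff(x),np.diff(z)].round(1))
```

```text
10.3 [ 0.4538 -0.2337  0.0523] ty [-0.07   0.998 -0.001] tz [ 0.    -0.001 -1.   ] F [-3.8 -1.8 -1.3] M [-0.13  0.8   0.02] op 21.2 g 29.8 q [-0.63  0.17  1.97 -0.    1.   -2.27]
[[ 0.1  2.2 16. ]
 [ 0.2  4.1 15.6]
 [ 0.4  5.9 15. ]
 [ 0.5  7.6 14.2]
 [ 0.6  9.3 13.2]
 [ 0.7 10.8 12. ]
 [ 0.8 12.2 10.6]
 [ 1.  13.3  9.1]
 [ 1.1 14.3  7.4]
 [ 1.2 15.1  5.6]
 [ 1.3 15.7  3.8]
 [ 1.4 16.   1.9]]
```

{"fn": "drive_tool", "kwargs": {"commands": [{"delta_rot":[0,0,0],"slide":[-0.002,0,-0.016],"jaw":0.01},{"delta_rot":[0,0,0],"slide":[-0.004,0,-0.0155],"jaw":0.01},{"delta_rot":[0,0,0],"slide":[-0.006,0,-0.015],"jaw":0.01},{"delta_rot":[0,0,0],"slide":[-0.0075,0,-0.014],"jaw":0.01},{"delta_rot":[0,0,0],"slide":[-0.0095,0,-0.013],"jaw":0.01},{"delta_rot":[0,0,0],"slide":[-0.011,0,-0.012],"jaw":0.01}]}}

```text
time: 10.9
tcp_pos: [0.4944, -0.2309, 0.1379]
ee_rot: [-0.11, 3.139, -0.001]
force: [3.2, -2.7, -7.3]
opening: 0.254
grasp_force: 31.7
```

Run:
```python
from h import *
st()
```

```text
10.9 [ 0.4944 -0.2309  0.1379] ty [-0.07   0.998 -0.001] tz [ 0.001 -0.001 -1.   ] F [ 3.2 -2.7 -7.3] M [-0.39 -0.09 -0.06] op 21.7 g 31.7 q [-0.58  0.13  1.83 -0.    1.18 -2.22]
```

{"fn": "drive_tool", "kwargs": {"commands": [{"delta_rot":[0,0,0],"slide":[-0.012,0,-0.0105],"jaw":0.01},{"delta_rot":[0,0,0],"slide":[-0.0135,0,-0.009],"jaw":0.01},{"delta_rot":[0,0,0],"slide":[-0.0145,0,-0.0075],"jaw":0.01},{"delta_rot":[0,0,0],"slide":[-0.015,0,-0.0055],"jaw":0.01},{"delta_rot":[0,0,0],"slide":[-0.0155,0,-0.004],"jaw":0.01},{"delta_rot":[0,0,0],"slide":[-0.016,0,-0.002],"jaw":0.01},{"delta_rot":[0,0,0],"slide":[-0.012,0,0],"jaw":0.01},{"delta_rot":[0,0,0],"slide":[0,0,0],"jaw":0.01}]}}

```text
time: 11.7
tcp_pos: [0.5929, -0.2241, 0.1758]
ee_rot: [-0.111, 3.139, -0.001]
force: [-0.0, -2.2, -1.3]
opening: 0.249
grasp_force: 36.4
```

Run:
```python
from h import *
st()
```

```text
11.7 [ 0.5929 -0.2241  0.1758] ty [-0.071  0.997 -0.001] tz [ 0.    -0.001 -1.   ] F [-0.  -2.2 -1.3] M [-0.35  0.12 -0.06] op 21.2 g 36.4 q [-0.49  0.29  1.56 -0.    1.29 -2.13]
```

{"fn": "drive_tool", "kwargs": {"commands": [{"delta_rot":[0,0,0],"slide":[0,0,0],"jaw":0.06},{"delta_rot":[0,0,0],"slide":[0,0,0],"jaw":0.06},{"delta_rot":[0,0,0],"slide":[0,0,0],"jaw":0.06},{"delta_rot":[0,0,0],"slide":[0,0,0],"jaw":0.06},{"delta_rot":[0,0,0],"slide":[0.02,0,-0.02],"jaw":0.06},{"delta_rot":[0,0,0],"slide":[0.03,0,-0.03],"jaw":0.06},{"delta_rot":[0,0,0],"slide":[0.03,0,-0.01],"jaw":0.06},{"delta_rot":[0,0,0],"slide":[0,0,0],"jaw":0.06},{"delta_rot":[0,0,0],"slide":[0,0,0],"jaw":0.06},{"delta_rot":[0,0,0],"slide":[0,0,0],"jaw":0.06}]}}

```text
time: 12.7
tcp_pos: [0.5122, -0.2293, 0.2349]
ee_rot: [0.11, -3.14, -0.001]
force: [-1.0, -0.4, -0.1]
opening: 0.704
grasp_force: 0.0
```

Run:
```python
from h import *
st();c=cam('wrist','w5.png');K=np.array([.524,-.1476,.089])
print(proj(c,[.5239,-.2274,.089]))
```

```text
12.7 [ 0.5122 -0.2293  0.2349] ty [-0.07   0.998  0.   ] tz [-0.  0. -1.] F [-1.  -0.4 -0.1] M [-0.02 -0.05 -0.  ] op 60.1 g 0.0 q [-0.56  0.07  1.7   0.    1.37 -2.2 ]
[318.53879401 202.81479227]
```

View pics/w5.png

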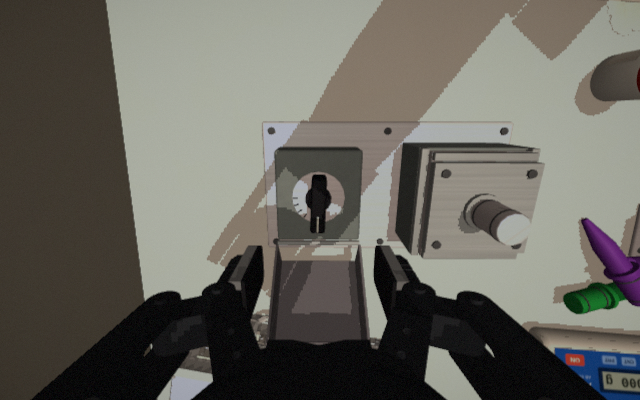

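The cover is fully open below the knob. The knob bar runs (319,174)-(317,233), centred at (318,203) and nearly along the stage's x. I'll go down and grip it.

{"fn": "drive_tool", "kwargs": {"commands": [{"delta_rot":[0,0,0],"slide":[-0.012,0.001,0.02],"jaw":0.045},{"delta_rot":[0,0,0],"slide":[0,0,0.035],"jaw":0.045},{"delta_rot":[0,0,0],"slide":[0,0,0.035],"jaw":0.045},{"delta_rot":[0,0,0],"slide":[0,0,0.035],"jaw":0.045},{"delta_rot":[0,0,0],"slide":[0,0,0.03],"jaw":0.045},{"delta_rot":[0,0,0],"slide":[0,0,0.013],"jaw":0.045},{"delta_rot":[0,0,0],"slide":[0,0,0],"jaw":0.01},{"delta_rot":[0,0,0],"slide":[0,0,0],"jaw":0.01},{"delta_rot":[0,0,0],"slide":[0,0,0],"jaw":0.01},{"delta_rot":[0,0,0],"slide":[0,0,0],"jaw":0.01},{"delta_rot":[0,0,0],"slide":[0,0,0],"jaw":0.01}], "force": 70}}

```text
time: 13.85
tcp_pos: [0.5238, -0.2289, 0.0683]
ee_rot: [0.11, -3.139, 0.003]
force: [-3.2, -3.7, -5.1]
opening: 0.171
grasp_force: 94.8
```

Run:
```python
from h import *
st()
```

```text
13.85 [ 0.5238 -0.2289  0.0683] ty [-0.07   0.998 -0.002] tz [-0.    -0.002 -1.   ] F [-3.2 -3.7 -5.1] M [-0.77  0.31 -0.07] op 14.6 g 94.8 q [-0.55  0.28  1.8  -0.    1.06 -2.19]
```

{"fn": "drive_tool", "kwargs": {"commands": [{"delta_rot":[0,0,0.14],"slide":[0,0,0],"jaw":0.01},{"delta_rot":[0,0,0.14],"slide":[0,0,0],"jaw":0.01},{"delta_rot":[0,0,0.14],"slide":[0,0,0],"jaw":0.01},{"delta_rot":[0,0,0.14],"slide":[0,0,0],"jaw":0.01},{"delta_rot":[0,0,0.14],"slide":[0,0,0],"jaw":0.01},{"delta_rot":[0,0,0.14],"slide":[0,0,0],"jaw":0.01},{"delta_rot":[0,0,0.14],"slide":[0,0,0],"jaw":0.01},{"delta_rot":[0,0,0.14],"slide":[0,0,0],"jaw":0.01},{"delta_rot":[0,0,0],"slide":[0,0,0],"jaw":0.01}]}}

```text
time: 14.75
tcp_pos: [0.5259, -0.2249, 0.0684]
ee_rot: [1.579, 2.715, 0.008]
force: [6.2, 11.3, -5.4]
opening: 0.175
grasp_force: 94.8
```

Run:
```python
from h import *
st()
```

```text
14.75 [ 0.5259 -0.2249  0.0684] ty [0.869 0.495 0.005] tz [ 0.003  0.004 -1.   ] F [ 6.2 11.3 -5.4] M [ 1.5  -0.86 -0.05] op 15.0 g 94.8 q [-0.54  0.28  1.8   0.01  1.06 -1.06]
```

{"fn": "drive_tool", "kwargs": {"commands": [{"delta_rot":[0,0,0.06],"slide":[0.001,0.002,0],"jaw":0.01},{"delta_rot":[0,0,0.06],"slide":[0,0,0],"jaw":0.01},{"delta_rot":[0,0,0.04],"slide":[0,0,0],"jaw":0.01},{"delta_rot":[0,0,0.03],"slide":[0,0,0],"jaw":0.01},{"delta_rot":[0,0,0],"slide":[0,0,0],"jaw":0.01}]}}

```text
time: 15.25
tcp_pos: [0.5266, -0.2245, 0.0683]
ee_rot: [1.824, 2.557, 0.004]
force: [3.9, 5.2, -5.7]
opening: 0.177
grasp_force: 94.6
```

Run:
```python
from h import *
st()
```

```text
15.25 [ 0.5266 -0.2245  0.0683] ty [0.946 0.326 0.003] tz [ 0.002  0.001 -1.   ] F [ 3.9  5.2 -5.7] M [ 0.66 -0.53  0.4 ] op 15.1 g 94.6 q [-0.54  0.28  1.8   0.    1.06 -0.87]
```

{"fn": "drive_tool", "kwargs": {"commands": [{"delta_rot":[0,0,0.04],"slide":[0,0,0],"jaw":0.01},{"delta_rot":[0,0,0.03],"slide":[0,0,0],"jaw":0.01},{"delta_rot":[0,0,0],"slide":[0,0,0],"jaw":0.01}]}}

```text
time: 15.55
tcp_pos: [0.527, -0.2248, 0.0685]
ee_rot: [1.908, 2.493, 0.003]
force: [4.5, 5.3, -6.1]
opening: 0.175
grasp_force: 92.9
```

Run:
```python
from h import *
st()
```

```text
15.55 [ 0.527  -0.2248  0.0685] ty [0.965 0.261 0.003] tz [ 0.003 -0.    -1.   ] F [ 4.5  5.3 -6.1] M [ 0.52 -0.83  1.57] op 14.9 g 92.9 q [-0.54  0.28  1.8   0.    1.06 -0.81]
```

Moment rose to 1.57 N·m, so the knob is at its stop. I'll release and rise.

{"fn": "drive_tool", "kwargs": {"commands": [{"delta_rot":[0,0,0],"slide":[0,0,0],"jaw":0.045},{"delta_rot":[0,0,0],"slide":[0,0,0],"jaw":0.045},{"delta_rot":[0,0,0],"slide":[0,0,0],"jaw":0.045},{"delta_rot":[0,0,0],"slide":[0,0,0],"jaw":0.045},{"delta_rot":[0,0,0],"slide":[0,0,-0.02],"jaw":0.045},{"delta_rot":[0,0,0],"slide":[0,0,-0.035],"jaw":0.045},{"delta_rot":[0,0,0],"slide":[0,0,-0.035],"jaw":0.045},{"delta_rot":[0,0,0],"slide":[0,0,-0.035],"jaw":0.045},{"delta_rot":[0,0,0],"slide":[0,0,-0.035],"jaw":0.045},{"delta_rot":[0,0,0],"slide":[0,0,0],"jaw":0.045},{"delta_rot":[0,0,0],"slide":[0,0,0],"jaw":0.045}]}}

```text
time: 16.65
tcp_pos: [0.5256, -0.2263, 0.2286]
ee_rot: [1.912, 2.489, 0.0]
force: [0.3, 0.4, -0.8]
opening: 0.526
grasp_force: 0.0
```

Run:
```python
from h import *
st();c=cam('wrist');g=c['img'].max(2)
u,v=proj(c,[.5245,-.2265,.089]).astype(int);print(u,v)
m=np.zeros_like(g);m[v-45:v+46,u-45:u+46]=(g[v-45:v+46,u-45:u+46]<45)
n,l,s,ce=cv2.connectedComponentsWithStats(m)
for i in range(1,n):
  if s[i,4]>150:
    P=np.argwhere(l==i)[:,::-1].astype(np.float32);r=cv2.minAreaRect(P);b=[unproj(c,*q,.089)[:2] for q in cv2.boxPoints(r)]
    print(s[i],ce[i].round(1),r,[(np.round(b[j+1]-b[j],3).tolist(),round(float(np.arctan2(*(b[j+1]-b[j])[::-1])),3)) for j in range(2)])
```

```text
16.65 [ 0.5256 -0.2263  0.2286] ty [0.966 0.258 0.002] tz [ 0.002 -0.001 -1.   ] F [ 0.3  0.4 -0.8] M [0.02 0.02 0.04] op 44.9 g 0.0 q [-0.54  0.1   1.68 -0.    1.36 -0.8 ]
316 194
[307 163  25  61 978] [319.6 191.1] ((319.0, 193.0), (60.0, 24.0), 90.0) [([0.023, 0.006], 0.26), ([0.017, -0.06], -1.297)]
```

```bash
python3 -c "
from cell import bot
print(bot.finish_job())"
```

```text
the job is handed in; nothing more can be done
None
```

I handed the job in at about 17 s: the tapered pin is seated on its collar through all three holes, the cover is open, and the knob is turned clockwise to its stop. The straight pin, jar, tin and dish were left alone. The hand-in returned no verdict.

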